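# Fit the matching spacer plate over the fixture's two pins

### The job

Of the three aluminium spacer plates lying on the bench, take the one whose two holes match the spacing of the fixture's two upright pins, thread it over both pins and bring it down so that it lies flat on the fixture's seat. Leave the other two plates where they lie, and let go of the fitted plate.

Things in the scene. Friction and masses are not known exactly. Their poses are not given: they have to be found in the camera images.
- fixture: immovable fixture: dark steel foot 170x80x12 mm under a grey block 150x36 mm whose flat top (the seat) is 30 mm above the bench. Two upright round steel pins on the seat at x = -45 and +45 mm, y = 0: 14 mm thick for 18 mm above the seat, then tapering to a 5 mm nose 40 mm above the seat (70 above the bench). Origin: centre of the underside, on the bench top; x through both pins, z up.
- spacer_wide: flat loose pale aluminium plate 140x44x10 mm, lying on the bench, about 0.15 kg; the matching one: two round through holes, 24 mm in diameter, 90 mm apart, at x = -45 and x = +45 mm. Origin: centre of its underside; x along the length, y across the width, z up. Both ends alike. About 5 mm of play round each pin; either end may go to either pin.
- spacer_narrow: flat loose pale aluminium plate 140x44x10 mm, lying on the bench, about 0.15 kg; does not fit: two round through holes, 24 mm in diameter, only 50 mm apart, at x = -25 and x = +25 mm. Origin: centre of its underside; x along the length, y across the width, z up. Both ends alike.
- spacer_single: flat loose pale aluminium plate 140x44x10 mm, lying on the bench, about 0.15 kg; does not fit: a single round through hole, 24 mm in diameter, in its centre. Origin: centre of its underside; x along the length, y across the width, z up. Both ends alike.
Not all that is in view belongs to the job. What is shaped like the spacer_wide but orange is not meant.

How it is judged:
By the outcome, as a careful person would: the job done as asked, in the order asked, and still so for the second after the job is handed in, with the robot touching nothing.
It also fails if it takes over 32 s, if anything falls off the work surface, if the arm or the gripper's body presses on something with over 40 N, if the wrist force passes 120 N, or if a joint passes its speed limit or range.

### The arm

A 6-joint arm with a two-finger parallel gripper is mounted at the origin on a cart in front of the work surface, level with it; the furniture and walls round the work are solid. World frame = base frame: x ahead of the robot, y to its left, z up, the work surface at z = 0. Lengths are in m, angles in rad, forces in N, time in s.
With the tool pointing down it reaches from about 0.325 to 0.775 m from the base axis. Payload 9.3 kg.
Tool frame: the origin (TCP) lies on the centre line of the jaws, within the pads' length; the fingertips stand 8 mm ahead of it and the grasp point (between the pads) lies 11 mm behind it; z points along the fingers, y is the line along which they close (so a half turn about z gives the same grasp; the last joint's range is limited). The gripper opens to 85 mm and grips with 20 to 120 N. Pads are 22 mm wide; open, the fingers measure 114 mm over their backs; the gripper's body (76 mm by 85 mm) begins 54 mm behind the grasp point. The pads swing forward as they close: fully open they stand 13 mm farther back than shut.
Start: joints at [1.017, 0.259, 0.021, 1.334, 0, 1.418], TCP at [0.215, 0.506, 0.239] pointing down, gripper open.
Joint ranges: [-3.04, 3.04], [-0.91, 1.82], [-1.04, 1.36], [-1.92, 1.95], [-1.52, 1.45], [-3.14, 3.14]. Speed limits (rad/s): [2.22, 2.22, 2.79, 3.14, 3.14, 3.14].

### API

Orientations are given as a rotation vector (axis times angle).
In Python, from bench import * gives the robot as it stands. The module is installed in compiled form; this text tells all that it offers.
- The arm moves only by the shell command python3 -m jog 'ROWS'. ROWS is a JSON object of lists of equal length, an entry for each row: "fingers": the opening, from -1 (shut) to 1 (fully open), so that 0 is half open; "offset": the shift along the world's x, y, z in m, a list of three; "dr": the turn, a rotation vector about the world's x, y, z in rad, a list of three. A call has exactly 8 rows; each row is the pose to reach, as a shift and turn from the pose commanded when the call began; what a row does not reach only later rows make up. A row lasts 1/10 s, in which the tool goes at most 50 mm and 8.59 degrees, less where a joint would pass 70% of its speed; a pose out of reach is approached as far as the arm can. A call with a gripper value outside its range is refused whole. The fingers move at their own pace and stop on an object; the grip force is fixed at half the most. Time passes only in rows, so rows that repeat a pose let the fingers close, or fill a call up. It gives the time, the measured TCP pose, the force, the opening and the grip force at its end, in the units of the state.
- observe(): the state, without advancing time (a new reading comes with each control period).
- capture(name): name is "scene" or "top" or "wrist"; returns the picture (400x640x3 uint8, blue, green, red); there is no depth.
- get_calibration(name): a dict with "fx", "fy", "cx", "cy" (pixels), "R" (3x3) and "t" (3): a world point X has camera coordinates R X + t. Camera axes: x right, y down, z forward; pixel columns grow to the right and rows downward; lengths in m; the calibration is good to about 2 mm. A picture is of the moment at which its call begins: read the wrist's pose just before it. get_calibration takes no time and is no camera call; for the wrist camera it gives the pose at the moment of the call.
- hand_in(): hands the job in; it is judged then, once.
The state is a dict: "time": time; "qpos": joint angles; "qvel": joint speeds; "joint_torque": joint torques, N m; "eef_pos": TCP position; "ee_rot": TCP orientation; "ft_force": force on the tool from outside, world axes, zero at the start; "wrist_torque": the same for the moment, N m; "gripper_width": finger opening in m; "finger_force": force on a finger pad.
Only numpy, scipy, OpenCV 4.12 (cv2) and the standard library are available. Lean on these libraries where they do the work, as an engineer would, in place of code of your own. Each camera call takes 0.05 s, during which the arm holds its last target. There are 200 camera calls.

## Working session

There is one attempt and no reset: what is moved stays moved. The work goes in short steps, Python scripts to look and compute and a shell command to move; the robot and the scene stay as the last step left them, time stands still between calls to the robot, and variables do not carry over. Pictures are saved under pics/ and viewed, at most 10 in all, crops included, and the job is handed in when it is done.

```bash
mkdir -p pics
python3 - <<'E'
from bench import *
import cv2,numpy as np
s=observe();print(s['time'],s['eef_pos'],s['ee_rot'],s['gripper_width'])
for n in("top","scene"):
    cv2.imwrite(f"pics/{n}1.png",capture(n))
    c=get_calibration(n);print(n,c)
E
```

```text
0.0 [0.21446134 0.50621637 0.23869252] [-6.25332603e-01 -3.07826234e+00  1.80051681e-03] 0.08525422152599946
top {'fx': 382.5614835270208, 'fy': 382.5614835270208, 'cx': 317.52316450744127, 'cy': 199.58427113737866, 'R': array([[ 0.02102191, -0.99973024, -0.0098753 ],
       [-0.99691298, -0.02021325, -0.07586788],
       [ 0.0756478 ,  0.0114397 , -0.99706898]]), 't': array([-0.06891557,  0.43620374,  1.01783039])}
scene {'fx': 437.4159547364797, 'fy': 437.4159547364797, 'cx': 314.3165113374655, 'cy': 193.81125370101665, 'R': array([[ 0.64476331, -0.76436915,  0.0044806 ],
       [-0.40405735, -0.34579596, -0.84685466],
       [ 0.64885895,  0.5442104 , -0.53180552]]), 't': array([-0.34508698,  0.19161143,  0.99302637])}
```

View pics/top1.png

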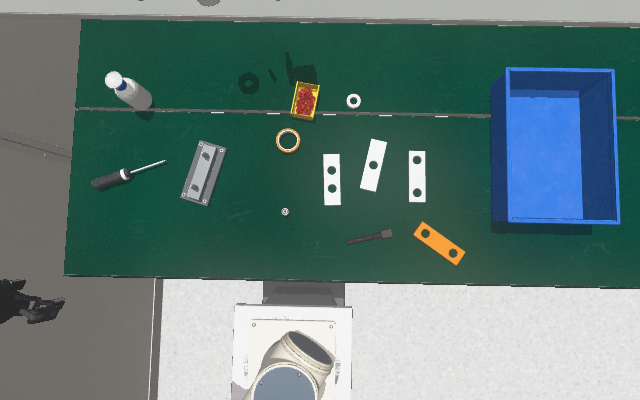

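View pics/scene1.png

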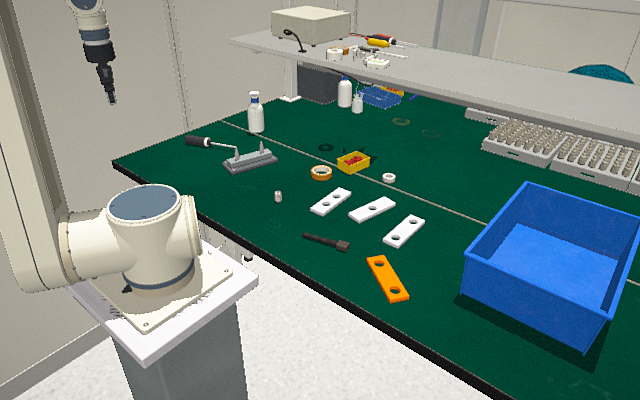

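Candidates in the top view: the plate at (332,180) has holes at rows 170/188 (narrow). The one at (373,165) has one hole (single). The one at (417,177) has holes at rows 161/192, which are widely spaced (wide). The orange one at (440,243) is excluded. The fixture is at (203,172), with pins near (206,153) and (193,188). I'll confirm this in an enlarged crop.

```bash
cat > h.py <<'E'
from bench import *
import cv2,numpy as np
def ray(c,u,v,z):
    R,t=np.array(c['R']),np.array(c['t'])
    C=-R.T@t; d=R.T@np.array([(u-c['cx'])/c['fx'],(v-c['cy'])/c['fy'],1])
    return C+d*(z-C[2])/d[2]
def proj(c,X):
    p=np.array(c['R'])@X+c['t']; return c['fx']*p[0]/p[2]+c['cx'],c['fy']*p[1]/p[2]+c['cy']
E
python3 - <<'E'
from h import *
im=cv2.imread('pics/top1.png');c=get_calibration('top')
a=cv2.resize(im[135:215,380:450],None,fx=6,fy=6,interpolation=cv2.INTER_CUBIC)
b=cv2.resize(im[135:215,173:233],None,fx=6,fy=6,interpolation=cv2.INTER_CUBIC)
cv2.imwrite('pics/crop1.png',np.hstack([a,b]))
g=im[140:215,395:440].min(2);m=(g>150).astype(np.uint8)
cs,h=cv2.findContours(m,cv2.RETR_CCOMP,cv2.CHAIN_APPROX_NONE)
for k in cs:
    if len(k)<8: continue
    r=cv2.minAreaRect(k);x,y=r[0];p=ray(c,x+395,y+140,.01);print(len(k),x+395,y+140,r[1],r[2],p)
E
```

```text
131 417.0 176.0 (50.0, 16.0) 90.0 [ 0.50794282 -0.32950874  0.01      ]
27 416.74999809265137 192.25 (9.899494171142578, 9.192387580871582) 45.0 [ 0.46344585 -0.32889146  0.01      ]
26 416.5 159.5 (9.0, 9.0) 0.0 [ 0.55338016 -0.32808414  0.01      ]
```

View pics/crop1.png

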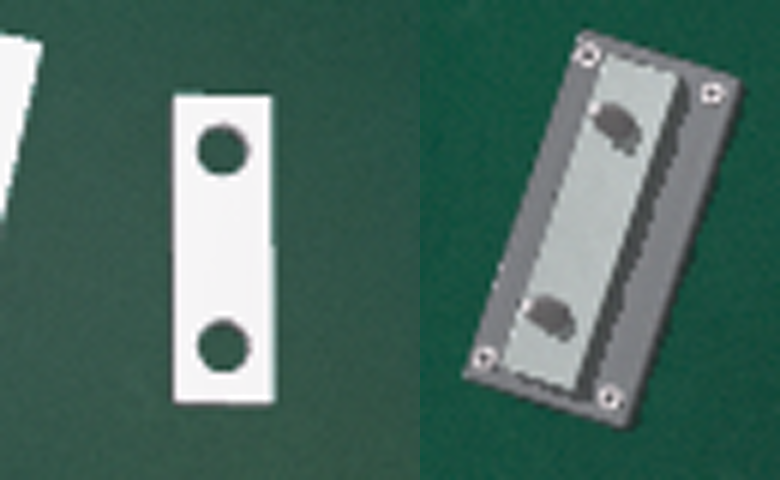

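The crop shows the wide plate at (417,176) with holes at (416.7,192) and (416.5,159.5), 90 mm apart, so it's the right one. The fixture's corners are clear too. Next I'll work out the fixture pose and the motions.

Run:
```python
from h import *
from scipy.spatial.transform import Rotation as R
c=get_calibration('top')
f=lambda x,y:(173+(x-420)/6-.4,135+y/6-.4)
for n,z,q in(("foot",.012,[(585,32),(742,78),(632,427),(465,375)]),("seat",.03,[(602,55),(680,75),(578,392),(503,370)])):
    P=np.array([ray(c,*f(*k),z)[:2] for k in q]);
    l=(P[0]+P[1]-P[2]-P[3])/2;w=(P[0]+P[3]-P[1]-P[2])/2
    print(n,P.mean(0),np.linalg.norm(l),np.linalg.norm(w),np.degrees(np.arctan2(l[1],l[0])))
s=observe();print(s['eef_pos'],R.from_rotvec(s['ee_rot']).as_matrix().round(3))
c=get_calibration('wrist');p=R.from_rotvec(s['ee_rot']).as_matrix();print('cam in tool',p.T@(-np.array(c['R']).T@c['t']-s['eef_pos']),(c['R']@p).round(2),c['fx'])
```

```text
foot [0.50603787 0.25337029] 0.16644700168946056 0.07797697032545221 -15.922096236221508
seat [0.50553    0.25466422] 0.1488246880426749 0.03591738207901141 -15.141756021972474
[0.21448676 0.50621494 0.23872943] [[-0.921  0.39  -0.001]
 [ 0.39   0.921 -0.001]
 [ 0.    -0.001 -1.   ]]
cam in tool [ 0.07447484 -0.00043107 -0.13430266] [[ 0.    1.   -0.  ]
 [-0.96  0.   -0.29]
 [-0.29  0.    0.96]] 333.37357380724114
```

```bash
python3 -m jog '{"fingers":[1,1,1,1,1,1,1,1],"offset":[[0.0175,-0.05,0],[0.035,-0.1,0],[0.05,-0.145,0],[0.07,-0.19,0],[0.085,-0.24,0],[0.105,-0.29,0],[0.12,-0.34,0],[0.14,-0.39,0]],"dr":[[0,0,0.05],[0,0,0.1],[0,0,0.15],[0,0,0.2],[0,0,0.25],[0,0,0.3],[0,0,0.35],[0,0,0.4]]}'; python3 -m jog '{"fingers":[1,1,1,1,1,1,1,1],"offset":[[0.155,-0.445,0],[0.155,-0.445,0],[0.155,-0.445,0],[0.155,-0.445,0],[0.155,-0.445,0],[0.155,-0.445,0],[0.155,-0.445,0],[0.155,-0.445,0]],"dr":[[0,0,0],[0,0,0],[0,0,0],[0,0,0],[0,0,0],[0,0,0],[0,0,0],[0,0,0]]}'
```

```text
time: 0.9
eef_pos: [0.3491, 0.1282, 0.2393]
ee_rot: [-0.003, 3.141, 0.0]
ft_force: [-0.0, -0.6, -0.7]
gripper_width: 0.0855
finger_force: 0.0
time: 1.7
eef_pos: [0.481, -0.2498, 0.239]
ee_rot: [-0.002, -3.141, -0.001]
ft_force: [0.3, 1.5, 0.5]
gripper_width: 0.0856
finger_force: 0.0
```

```bash
python3 -m jog '{"fingers":[1,1,1,1,1,1,1,1],"offset":[[0.015,-0.035,-0.03],[0.025,-0.07,-0.06],[0.025,-0.07,-0.09],[0.025,-0.07,-0.09],[0.025,-0.07,-0.09],[0.025,-0.07,-0.09],[0.025,-0.07,-0.09],[0.025,-0.07,-0.09]],"dr":[[0,0,0],[0,0,0],[0,0,0],[0,0,0],[0,0,0],[0,0,0],[0,0,0],[0,0,0]]}'
python3 - <<'E'
from h import *
c=get_calibration('wrist');s=observe();im=capture('wrist');cv2.imwrite('pics/w1.png',im)
print(s['eef_pos'],s['ee_rot'])
m=(im.min(2)>150).astype(np.uint8)
cs,h=cv2.findContours(m,cv2.RETR_CCOMP,cv2.CHAIN_APPROX_NONE)
for k in cs:
    if len(k)<40: continue
    r=cv2.minAreaRect(k);print(len(k),r,ray(c,*r[0],.01))
E
```

```text
time: 2.5
eef_pos: [0.5063, -0.3175, 0.1508]
ee_rot: [0.0, 3.14, -0.002]
ft_force: [-1.6, 1.1, 0.7]
gripper_width: 0.0852
finger_force: 0.0
[ 0.50634245 -0.3174967   0.15083192] [ 1.85973429e-04  3.13977364e+00 -2.45375445e-03]
397 ((441.10003662109375, 214.70001220703125), (52.493804931640625, 159.37876892089844), 18.434947967529297) [ 0.53288811 -0.20905054  0.01      ]
75 ((438.25006103515625, 218.75003051757812), (25.45584487915039, 27.577163696289062), 45.0) [ 0.53668905 -0.21114195  0.01      ]
43 ((280.5, 126.0), (16.0, 5.0), 90.0) [ 0.45651887 -0.34763163  0.01      ]
440 ((302.4999694824219, 182.99998474121094), (52.99999237060547, 155.99996948242188), -0.0) [ 0.50425545 -0.33037195  0.01      ]
72 ((303.5, 235.5), (25.455846786499023, 25.455846786499023), 45.0) [ 0.55285415 -0.33005958  0.01      ]
86 ((296.3490295410156, 111.4717025756836), (13.186612129211426, 18.268951416015625), 74.05460357666016) [ 0.44508104 -0.33458533  0.01      ]
40 ((280.6500244140625, 110.45001983642578), (11.384199142456055, 6.008327484130859), 71.56504821777344) [ 0.44429954 -0.34712763  0.01      ]
425 ((580.3878173828125, 166.98101806640625), (56.0340576171875, 175.2163848876953), 9.605203628540039) [ 0.49010115 -0.09680859  0.01      ]
77 ((571.25, 200.75), (24.041629791259766, 30.405588150024414), 45.0) [ 0.51989977 -0.09776977  0.01      ]
84 ((582.5000610351562, 142.99998474121094), (26.162948608398438, 33.23401641845703), 45.0) [ 0.47001922 -0.09975705  0.01      ]
```

View pics/w1.png

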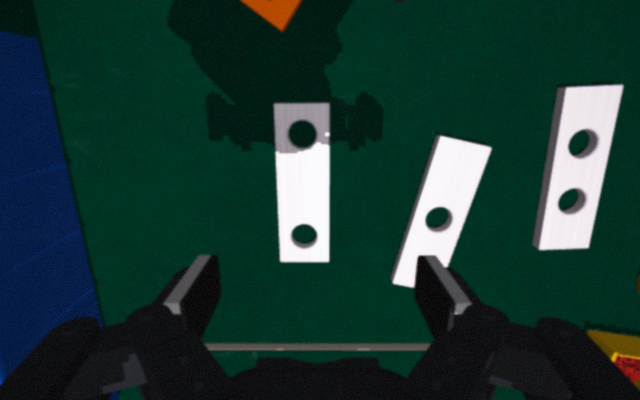

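The wrist view shows the wide plate at (302,183) with holes at (302,134) and (303.5,235.5), between the open fingers. The neighbouring single (441,215) and narrow (580,167) plates are clear of them. Plate centre ≈ (0.508,-0.330), so I'll descend and grip.

```bash
python3 -m jog '{"fingers":[1,1,1,0.6,0.4,0.4,0.4,0.4],"offset":[[0.0015,-0.0125,-0.03],[0.0015,-0.0125,-0.06],[0.0015,-0.0125,-0.09],[0.0015,-0.0125,-0.11],[0.0015,-0.0125,-0.125],[0.0015,-0.0125,-0.133],[0.0015,-0.0125,-0.139],[0.0015,-0.0125,-0.139]],"dr":[[0,0,0],[0,0,0],[0,0,0],[0,0,0],[0,0,0],[0,0,0],[0,0,0],[0,0,0]]}'; python3 -m jog '{"fingers":[0.2,0,-0.3,-0.6,-0.6,-0.6,-0.6,-0.6],"offset":[[0,0,0],[0,0,0],[0,0,0],[0,0,0],[0,0,0],[0,0,0],[0,0,0],[0,0,0]],"dr":[[0,0,0],[0,0,0],[0,0,0],[0,0,0],[0,0,0],[0,0,0],[0,0,0],[0,0,0]]}'
```

```text
time: 3.35
eef_pos: [0.5074, -0.3301, 0.0102]
ee_rot: [-0.001, -3.141, -0.0]
ft_force: [-0.9, 0.2, -0.3]
gripper_width: 0.0597
finger_force: 0.0
time: 4.15
eef_pos: [0.5078, -0.3305, 0.0116]
ee_rot: [0.001, 3.14, -0.002]
ft_force: [-2.1, 0.8, 6.8]
gripper_width: 0.0414
finger_force: 60.0
```

```bash
python3 -m jog '{"fingers":[-0.6,-0.6,-0.6,-0.6,-0.6,-0.6,-0.6,-0.6],"offset":[[0,0,0.02],[0,0,0.05],[0,0,0.09],[0,0.02,0.13],[0,0.05,0.15],[0,0.09,0.15],[0,0.13,0.15],[0,0.17,0.15]],"dr":[[0,0,0],[0,0,0],[0,0,0],[0,0,0],[0,0,-0.03],[0,0,-0.08],[0,0,-0.14],[0,0,-0.2]]}'; python3 -m jog '{"fingers":[-0.6,-0.6,-0.6,-0.6,-0.6,-0.6,-0.6,-0.6],"offset":[[0,0.04,0],[0,0.09,0],[0,0.14,0],[0,0.19,0],[0,0.24,0],[0,0.29,0],[0,0.33,0],[0,0.36,0]],"dr":[[0,0,-0.07],[0,0,-0.07],[0,0,-0.07],[0,0,-0.07],[0,0,-0.07],[0,0,-0.07],[0,0,-0.07],[0,0,-0.07]]}'
python3 - <<'E'
from h import *
c=get_calibration('wrist');s=observe();im=capture('wrist');cv2.imwrite('pics/w2.png',im)
print(s['eef_pos'],s['ee_rot'],s['gripper_width'])
np.save('w2.npy',{k:np.array(v) for k,v in c.items()},allow_pickle=True)
E
```

```text
time: 4.95
eef_pos: [0.5071, -0.1588, 0.1609]
ee_rot: [0.319, 3.124, -0.0]
ft_force: [1.4, 0.6, -1.5]
gripper_width: 0.0417
finger_force: 61.6
time: 5.75
eef_pos: [0.5069, 0.2024, 0.1607]
ee_rot: [0.421, 3.113, 0.001]
ft_force: [0.9, -0.8, -1.8]
gripper_width: 0.0415
finger_force: 61.6
[0.50686628 0.20242506 0.16074803] [4.21307105e-01 3.11260510e+00 8.07078801e-04] 0.041501525491383154
```

View pics/w2.png

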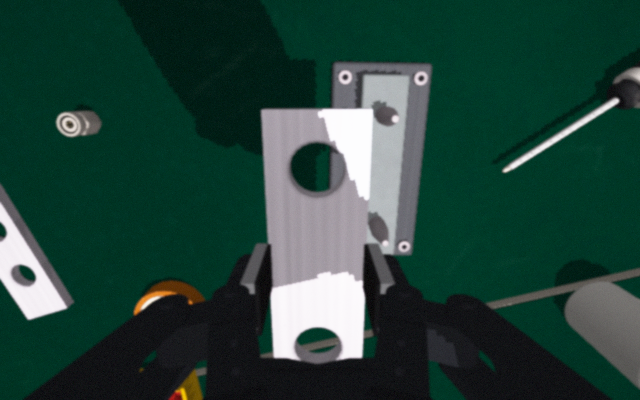

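The wrist view shows the plate held level, with its holes at (318,168) and (318,345). The fixture is to the right, with pin noses near (395,118) and (386,243). I'll enlarge this to measure the pins.

Run:
```python
from h import *
im=cv2.imread('pics/w2.png')
cv2.imwrite('pics/crop2.png',cv2.resize(im[55:260,255:445],None,fx=2.9,fy=2.9,interpolation=cv2.INTER_CUBIC))
```

```text
(no output)
```

View pics/crop2.png

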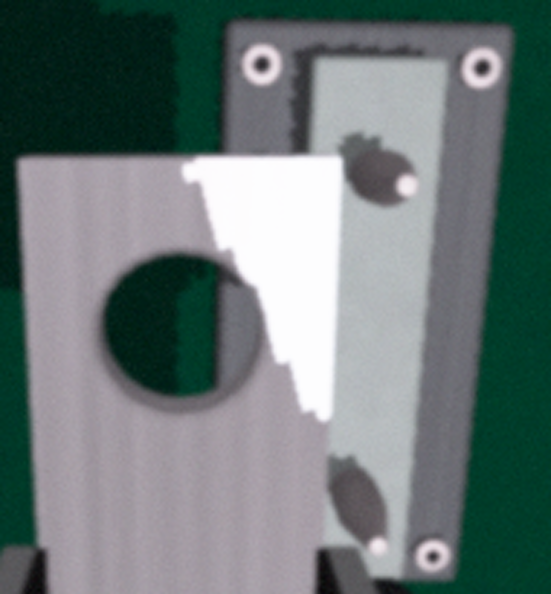

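Run:
```python
from h import *
c=np.load('w2.npy',allow_pickle=True).item()
f=lambda x,y:(255+x/2.9-.3,55+y/2.9-.3)
a=ray(c,*f(406,185),.07);b=ray(c,*f(377,545),.07)
d=b-a;print('pins',a,b,np.linalg.norm(d),np.degrees(np.arctan2(d[1],d[0])),(a+b)/2)
s=[ray(c,*f(*k),.012) for k in((262,65),(481,67),(432,556))];print('screws',s,'ctr',(s[0]+s[2])/2)
e=s[2]-s[1];print(np.degrees(np.arctan2(e[1],e[0])))
h=ray(c,*f(182.5,331),.159);print('hole',h)
l=ray(c,*f(20,157),.159);r=ray(c,*f(342,157),.159);print('plate end',l,r,np.linalg.norm(l-r),(l+r)/2)
y=np.radians(-15.4);u=np.array([np.cos(y),np.sin(y)])
print('ctr from hole',h[:2]+.045*u,'from end',((l+r)/2)[:2]+.07*u)
```

```text
pins [0.46318135 0.26723631 0.07      ] [0.54899715 0.24233289 0.07      ] 0.0893562054721192 -16.18252840893594 [0.50608925 0.2547846  0.07      ]
screws [array([0.42821118, 0.24707825, 0.012     ]), array([0.44473631, 0.30527829, 0.012     ]), array([0.58689709, 0.26387062, 0.012     ])] ctr [0.50755414 0.25547444 0.012     ]
-16.239441841386295
hole [0.46355015 0.21423041 0.159     ]
plate end [0.43437871 0.19928811 0.159     ] [0.44599588 0.24156885 0.159     ] 0.04384768999392796 [0.4401873  0.22042848 0.159     ]
ctr from hole [0.50693445 0.20228038] from end [0.50767397 0.20183955]
```

The pins measure 89.4 mm apart, centred at (0.506,0.255) with yaw -16.2°. The plate centre is (0.507,0.202) with yaw -15.4°. I'll align it just above the noses.

```bash
python3 -m jog '{"fingers":[-0.6,-0.6,-0.6,-0.6,-0.6,-0.6,-0.6,-0.6],"offset":[[0,0.025,0],[-0.0005,0.0527,0],[-0.0005,0.0527,-0.03],[-0.0005,0.0527,-0.055],[-0.0005,0.0527,-0.07],[-0.0005,0.0527,-0.07],[-0.0005,0.0527,-0.07],[-0.0005,0.0527,-0.07]],"dr":[[0,0,-0.007],[0,0,-0.014],[0,0,-0.014],[0,0,-0.014],[0,0,-0.014],[0,0,-0.014],[0,0,-0.014],[0,0,-0.014]]}'
python3 - <<'E'
from h import *
c=get_calibration('wrist');s=observe();im=capture('wrist')
print(s['eef_pos'],s['ee_rot'])
cv2.imwrite('pics/w3.png',np.hstack([cv2.resize(im[80:380,230:410],None,fx=2,fy=2),cv2.resize(capture('scene')[120:190,200:300],(420,600))])[:600,:800])
E
```

```text
time: 6.6
eef_pos: [0.5075, 0.2526, 0.0915]
ee_rot: [0.446, 3.108, 0.001]
ft_force: [-0.1, -1.1, -2.0]
gripper_width: 0.0416
finger_force: 61.7
[0.50754602 0.252632   0.09152734] [4.45832808e-01 3.10811685e+00 1.27267430e-03]
```

View pics/w3.png

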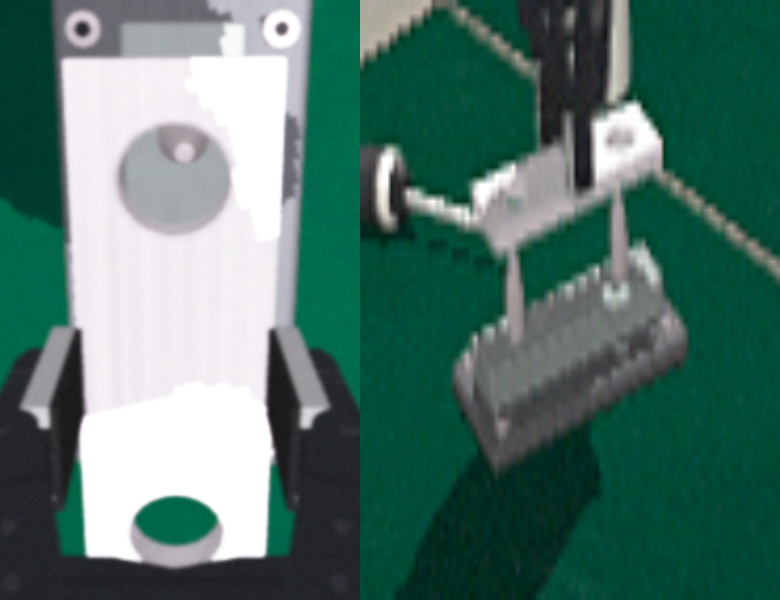

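The left panel shows one nose inside the near hole: nose at (322,156), hole centre at (317.8,169.8). The scene view shows both pins beneath the plate's holes. I'll compute the remaining offset.

Run:
```python
from h import *
c=get_calibration('wrist');s=observe()
f=lambda x,y:(230+x/2-.25,80+y/2-.25)
n=ray(c,*f(184,152),.07);h=ray(c,*f(175.5,179.5),.0898)
print(s['eef_pos'],n,h,n-h)
for k in((82,29),(282,29)):print(ray(c,*f(*k),.012))
```

```text
[0.50749139 0.25261387 0.09143456] [0.4630307  0.26758199 0.07      ] [0.46458781 0.26498689 0.0898    ] [-0.00155711  0.00259509 -0.0198    ]
[0.42798027 0.2460553  0.012     ]
[0.44514713 0.30486903 0.012     ]
```

```bash
python3 -m jog '{"fingers":[-0.6,-0.6,-0.6,-0.6,-0.6,-0.6,-0.6,-0.6],"offset":[[-0.0015,0.0026,0],[-0.0015,0.0026,0],[-0.0015,0.0026,-0.008],[-0.0015,0.0026,-0.016],[-0.0015,0.0026,-0.024],[-0.0015,0.0026,-0.03],[-0.0015,0.0026,-0.035],[-0.0015,0.0026,-0.035]],"dr":[[0,0,0],[0,0,0],[0,0,0],[0,0,0],[0,0,0],[0,0,0],[0,0,0],[0,0,0]]}'
```

```text
time: 7.5
eef_pos: [0.505, 0.255, 0.0543]
ee_rot: [-0.446, -3.108, 0.001]
ft_force: [-1.1, -0.5, -1.9]
gripper_width: 0.0416
finger_force: 61.7
```

```bash
python3 -m jog '{"fingers":[-0.6,-0.6,-0.6,-0.6,-0.6,-0.6,-0.6,-0.6],"offset":[[0.0005,0,-0.003],[0.0005,0,-0.006],[0.0005,0,-0.008],[0.0005,0,-0.010],[0.0005,0,-0.011],[0.0005,0,-0.012],[0.0005,0,-0.012],[0.0005,0,-0.012]],"dr":[[0,0,0],[0,0,0],[0,0,0],[0,0,0],[0,0,0],[0,0,0],[0,0,0],[0,0,0]]}'
```

```text
time: 8.3
eef_pos: [0.5059, 0.2552, 0.0433]
ee_rot: [0.446, 3.11, 0.0]
ft_force: [-0.1, -0.3, -2.7]
gripper_width: 0.0414
finger_force: 61.7
```

```bash
python3 -m jog '{"fingers":[-0.6,-0.6,-0.6,-0.6,-0.3,0,0.3,0.5],"offset":[[0,0,-0.0007],[0,0,-0.0014],[0,0,-0.0014],[0,0,-0.0014],[0,0,-0.0014],[0,0,-0.0014],[0,0,-0.0014],[0,0,-0.0014]],"dr":[[0,0,0],[0,0,0],[0,0,0],[0,0,0],[0,0,0],[0,0,0],[0,0,0],[0,0,0]]}'; python3 -m jog '{"fingers":[0.6,0.6,0.6,0.6,0.6,0.6,0.6,0.6],"offset":[[0,0,0],[0,0,0.005],[0,0,0.015],[0,0,0.035],[0,0,0.065],[0,0,0.10],[0,0,0.14],[0,0,0.15]],"dr":[[0,0,0],[0,0,0],[0,0,0],[0,0,0],[0,0,0],[0,0,0],[0,0,0],[0,0,0]]}'
python3 - <<'E'
from h import *
cv2.imwrite('pics/w4.png',np.hstack([cv2.resize(capture('wrist')[:,180:460],None,fx=1.4,fy=1.4),cv2.resize(capture('scene')[120:190,200:300],(400,560),interpolation=cv2.INTER_CUBIC)]))
E
```

```text
time: 9.1
eef_pos: [0.5061, 0.2552, 0.0421]
ee_rot: [0.446, 3.109, 0.0]
ft_force: [0.4, 0.5, -0.1]
gripper_width: 0.064
finger_force: 0.0
time: 9.9
eef_pos: [0.5073, 0.2556, 0.1972]
ee_rot: [0.445, 3.104, 0.005]
ft_force: [1.1, 0.1, 0.2]
gripper_width: 0.0683
finger_force: 0.0
```

View pics/w4.png

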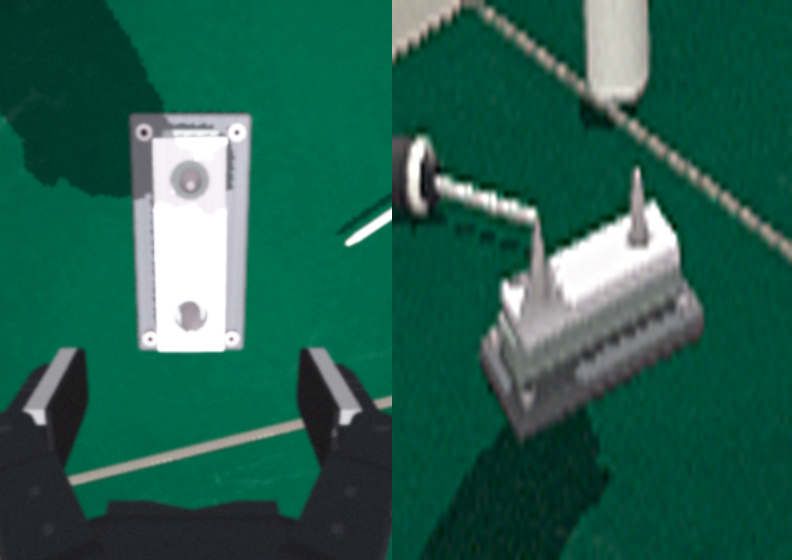

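The plate lies flat on the seat, with pins through both holes at (188,180) and (190,315) in the left panel. The gripper is clear of everything.

```bash
python3 -c "
from bench import *
print(hand_in())"
```

```text
the job is handed in; nothing more can be done
None
```

The wide spacer plate is over both pins, lying flat on the fixture's seat and released; the other two plates were not touched, and the job was handed in at about 10 s of the 32 s allowed.

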